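Free seized ground-glass stoppers and clear the jar caddy for washing

ROBOT

A 6-joint arm with a two-finger parallel gripper is mounted at the origin on the work surface. World frame = base frame: x ahead of the robot, y to its left, z up, the work surface at z = 0. Lengths are in m, angles in rad, forces in N, time in s.
With the tool pointing down it reaches from about 0.3 to 0.775 m from the base axis. Payload 14.6 kg.
Tool frame: the origin (TCP) lies at the centre of the arm's flange, where the gripper is bolted on; the fingertips stand 199 mm ahead of it and the grasp point (between the pads) lies ctrl.tcp_to_grasp ahead of it (ctrl.tcp_to_grasp is the distance from the TCP to the grasp point, in m); z points along the fingers, y is the line along which they close (so a half turn about z gives the same grasp; the last joint's range is limited). The gripper opens to 94 mm and grips with 3 to 60 N. Pads are 16 mm wide; open, the fingers measure 119 mm over their backs; the gripper's body (75 mm by 177 mm) begins 78 mm behind the grasp point.
Start: joints at [1.048, 0.3, 1.521, -0, 1.321, -0.067], TCP at [0.242, 0.494, 0.405] pointing down, gripper open.
Joint ranges: [-3.03, 3.03], [-0.79, 2.21], [0.23, 2.52], [-1.04, 4.18], [0, 3.07], [-2.55, 2.55]. Speed limits (rad/s): [2.22, 2.22, 2.57, 3.14, 3.14, 3.14].

INTERFACE

Orientations are given as [roll, pitch, yaw] about the fixed x, y, z axes, in that order (R = Rz(yaw) Ry(pitch) Rx(roll)).
In Python, from station import ctrl gives the robot as it stands. The module is installed in compiled form; this text tells all that it offers.
- The arm moves only by the shell command python3 -m jog 'ROWS' [OPENING] [FORCE]. ROWS is JSON, a list of rows, each a list of 6 numbers: the shift along the tool's x, y, z in cm, then the turn, a rotation vector about the tool's x, y, z in rad. In form: [[tx, ty, tz, ax, ay, az], ...]. A call has 1 to 8 rows; each row is the pose to reach, as a shift and turn from the pose commanded when the call began, along the tool's axes at that moment; what a row does not reach only later rows make up. A row lasts 1/10 s, in which the tool goes at most 50 mm and 8.59 degrees, less where a joint would pass 70% of its speed; a pose out of reach is approached as far as the arm can. A call with a gripper value outside its range is refused whole. OPENING is the opening in per cent of the stroke, from 0 (shut) to 100 (fully open), set as the call begins (- or left out, the last holds). The fingers move at their own pace and stop on an object; FORCE is the grip in N (left out, the last holds). Time passes only in rows, so rows that repeat a pose let the fingers close. It gives the time, the measured TCP pose, the force, the opening and the grip force at its end, in the units of the state.
- ctrl.get_obs(): the state, without advancing time (a new reading comes with each control period).
- ctrl.camera(name): name is "scene" or "top" or "wrist"; returns a dict with "img" (420x560x3 uint8, blue, green, red), "intrinsics" (3x3 intrinsics, pixels), "R" (3x3) and "t" (3): a world point X has camera coordinates R X + t. Camera axes: x right, y down, z forward; pixel columns grow to the right and rows downward; lengths in m; the calibration is good to about 2 mm. A picture is of the moment at which its call begins. There is no depth.
- ctrl.hand_in(): hands the job in; it is judged then, once.
The state is a dict: "time_s": time; "qpos": joint angles; "joint_vel": joint speeds; "tau": joint torques, N m; "ee_pos": TCP position; "eef_rot": TCP orientation; "force": force on the tool from outside, world axes, zero at the start; "moment": the same for the moment, N m; "grip_width": finger opening in m; "grip_force": force on a finger pad.
Only numpy, scipy, OpenCV 4.12 (cv2) and the standard library are available. Lean on these libraries where they do the work, as an engineer would, in place of code of your own. Each camera call takes 0.05 s, during which the arm holds its last target. There are 200 camera calls.

TASK

Get the lacquer jars ready for washing up: some are stuck shut with dried lacquer, so work each stuck stopper loose by twisting it to and fro with a light pull while its jar stays down in the caddy (lift no jar before its stopper is out), and put the stoppers in the blue enamel tray. Stand all three jars, open and upright, wholly on the rubber drying mat. It is old glass, so hold it lightly and tip no jar over, and leave the bowl, the cup and the brush where they are.

Things in the scene. Friction and masses are not known exactly. Their poses are not given: they have to be found in the camera images.
- caddy: Fixed wooden bottle caddy, 95 mm wide (its x) and 259 mm long (its y), 50 mm high, standing on the table. It has three square pockets, 69 mm by 69 mm and 40 mm deep, in a row along its y at y = +82 mm (jar1), 0 (jar2) and -82 mm (jar3) from its centre; pocket floor 10 mm above the table. Origin: centre of its underside.
- tray: Loose pale blue enamel tray, 270 mm (its x) by 150 mm (its y), rim 22 mm high, walls and floor 5 mm thick, 0.8 kg. Origin: centre of its underside. It may get knocked a few cm aside during the job.
- mat: Fixed dark rubber drying mat, 300 mm (its x) by 170 mm (its y), 6 mm thick, flat on the table. Origin: centre of its underside.
- bowl: Bystander: mended blue bowl, 116 mm across, 48 mm high. Origin: centre of its underside.
- cup: Bystander: white handleless cup, 72 mm across, 68 mm high. Origin: centre of its underside.
- brush: Bystander: brush lying on the table, 170 mm long.
- jar1: Empty square jar of amber glass, 0.42 to 0.6 kg, loose in its caddy pocket (1.5 mm play each side: it can hardly turn, but lifts straight out). Body 66 mm square, 76 mm high, shoulder to 84 mm, round neck 47 mm across from 84 mm to the mouth at 122 mm (the lip drawn 52 mm across is not felt). Origin: centre of its underside, z up, x and y square to its sides. An open jar is best taken by the neck from above.
- stopper1: Frosted ground-glass stopper of jar1, 64 mm high, 0.09 kg; None if that jar is already open. From the bottom up: plug 30 mm across, 26 mm long; round collar 40 mm across, 26 to 32 mm; flat upright head, 32 to 64 mm, 34 mm wide (its x), 12 mm thick (its y: pinch across this). Origin: centre of the plug's underside, z up its axis. Shut, the collar sits on the jar's mouth, its origin 96 mm above the jar's.
- stopper1_head (a point): Centre of the flat head of stopper1, 48 mm above its origin along its z: the point to pinch.
- jar2: Another jar like jar1, in the middle pocket. All this glass is brittle: a jar or stopper cracks when the fingers press on it with more than about 150 N in all, both fingers added up; a grip of 20 to 35 N on each side is plenty.
- stopper2: Stopper of jar2, like stopper1; None if absent. How they are stuck: pulled straight, the plug drags with 20 to 30 N, far more than the jar weighs, so the jar comes up with it. Turned, it yields at 0.3 to 0.5 N m, and while it is turning it creeps up at a light pull: about 1 mm for each 0.3 rad, to and fro, swings of about 0.5 rad either side. About 18 mm up it is free.
- stopper2_head (a point): Centre of the flat head of stopper2, 48 mm above its origin along its z: the point to pinch.
- jar3: Another jar like jar1, in the pocket at the caddy's -y end.
- stopper3: Stopper of jar3, like stopper1 and stuck in the same way; None if absent.
- stopper3_head (a point): Centre of the flat head of stopper3, 48 mm above its origin along its z: the point to pinch.
Not all that is in view belongs to the job. What is shaped like the stopper1 but pink is not meant. Leave any turquoise look-alike of the jar1 alone.

How it is judged:
At the end, for the whole second after the job is handed in: Every stopper that was there lies or stands inside the rim of the tray (plug and head both within its walls); all three jars stand upright (within 5 degrees) on the mat, their centres at least about 30 mm in from the mat's edges; all at rest and let go (x of stopper1 in the frame of tray between -0.131 and 0.131 m and y of stopper1 in the frame of tray between -0.071 and 0.071 m and x of stopper1_head in the frame of tray between -0.131 and 0.131 m and y of stopper1_head in the frame of tray between -0.071 and 0.071 m and z of each of stopper1, stopper2, stopper3 in the frame of tray below 0.06 m and z of each of stopper1_head, stopper2_head, stopper3_head in the frame of tray below 0.065 m and linear speed of each of stopper1, jar1, stopper2, jar2, stopper3, jar3 below 0.02 m/s and x of jar1 in the frame of mat between -0.12 and 0.12 m and y of jar1 in the frame of mat between -0.055 and 0.055 m and z of each of jar1, jar2, jar3 in the frame of mat below 0.01 m and angle between each of jar1, jar2, jar3's own z axis and vertical below 0.08 rad and x of stopper2 in the frame of tray between -0.131 and 0.131 m and y of stopper2 in the frame of tray between -0.071 and 0.071 m and x of stopper2_head in the frame of tray between -0.131 and 0.131 m and y of stopper2_head in the frame of tray between -0.071 and 0.071 m and x of jar2 in the frame of mat between -0.12 and 0.12 m and y of jar2 in the frame of mat between -0.055 and 0.055 m and x of stopper3 in the frame of tray between -0.131 and 0.131 m and y of stopper3 in the frame of tray between -0.071 and 0.071 m and x of stopper3_head in the frame of tray between -0.131 and 0.131 m and y of stopper3_head in the frame of tray between -0.071 and 0.071 m and x of jar3 in the frame of mat between -0.12 and 0.12 m and y of jar3 in the frame of mat between -0.055 and 0.055 m); the robot touches nothing.
It fails at once if a jar is lifted more than about 35 mm with its stopper still in its neck ((height (world z) of stopper1 above 0.141 m and distance between stopper1 and jar1 below 0.11 m) or (height (world z) of stopper2 above 0.141 m and distance between stopper2 and jar2 below 0.11 m) or (height (world z) of stopper3 above 0.141 m and distance between stopper3 and jar3 below 0.11 m)).
It fails at once if the fingers press on a jar or a stopper with more than 150 N in all (contact force between the fingers and jar1 above 150 N or contact force between the fingers and jar2 above 150 N or contact force between the fingers and jar3 above 150 N or contact force between the fingers and stopper1 above 150 N or contact force between the fingers and stopper2 above 150 N or contact force between the fingers and stopper3 above 150 N).
It fails at once if a jar tips over (angle between any of jar1, jar2, jar3's own z axis and vertical above 0.7 rad).
It fails at once if the bowl, the cup or the brush is moved more than 20 mm (distance of any of bowl, cup, brush from where it was at the start of the episode above 0.02 m).
Of stopper1, stopper2, stopper3 only 2 to 3 are there at a start; the rules pass over those that are not, and their reading is None.
At some moment in a run one of tray may be knocked a few centimetres aside while the robot is not near it.
It also fails if it takes over 210 s, if anything falls off the work surface, if the arm or the gripper's body presses on something with over 40 N, if the wrist force passes 120 N, or if a joint passes its speed limit or range.

## Working session

There is one attempt and no reset: what is moved stays moved. The work goes in short steps, Python scripts to look and compute and a shell command to move; the robot and the scene stay as the last step left them, time stands still between calls to the robot, and variables do not carry over. Pictures are saved under pics/ and viewed, at most 17 in all, crops included, and the job is handed in when it is done.

```bash
mkdir -p pics; python3 - <<'E'
from station import ctrl
import cv2,numpy as np
for n in ("scene","top"):
    c=ctrl.camera(n); cv2.imwrite(f"pics/{n}0.png",c["img"])
    print(n,np.round(c["intrinsics"],1).tolist(),np.round(c["R"],3).tolist(),np.round(c["t"],3).tolist())
print(ctrl.tcp_to_grasp, ctrl.get_obs())
E
```

```text
scene [[541.1, 0.0, 277.2], [0.0, 541.1, 216.5], [0.0, 0.0, 1.0]] [[-0.591, 0.807, -0.006], [0.529, 0.382, -0.758], [-0.609, -0.451, -0.652]] [0.325, -0.195, 1.672]
top [[428.5, 0.0, 278.2], [0.0, 428.5, 212.1], [0.0, 0.0, 1.0]] [[-0.025, -0.999, -0.045], [-0.992, 0.03, -0.119], [0.12, 0.042, -0.992]] [0.029, 0.596, 0.899]
0.1804 {'time_s': 0.1, 'qpos': array([ 1.04840134e+00,  3.00411433e-01,  1.52150772e+00,  2.35539128e-05,
        1.32070052e+00, -6.66097986e-02]), 'joint_vel': array([ 1.00959898e-03, -7.03020980e-05, -1.47820528e-03, -1.08989552e-03,
        1.63221054e-03, -8.31138237e-04]), 'tau': array([-1.06378564e-03, -5.32636178e+01, -3.53286016e+01,  7.08266487e-02,
        2.35021894e-02, -5.36162236e-05]), 'ee_pos': array([0.24208449, 0.49382701, 0.40414999]), 'eef_rot': array([-3.14056943e+00, -9.11238244e-05,  2.68580158e+00]), 'force': array([0.31977719, 0.41570081, 0.23703624]), 'moment': array([-0.02652473,  0.02376005, -0.01220885]), 'grip_force': 0.0, 'grip_width': 0.09418253513449647}
```

View pics/scene0.png

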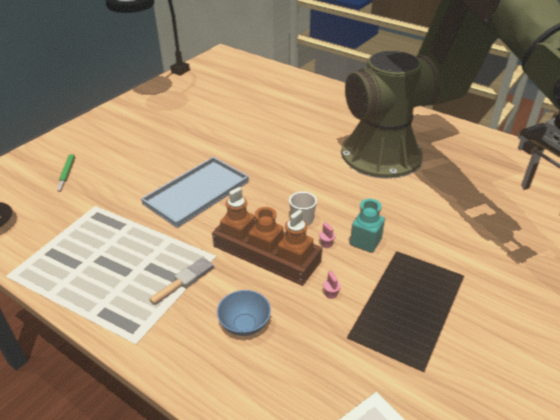

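View pics/top0.png

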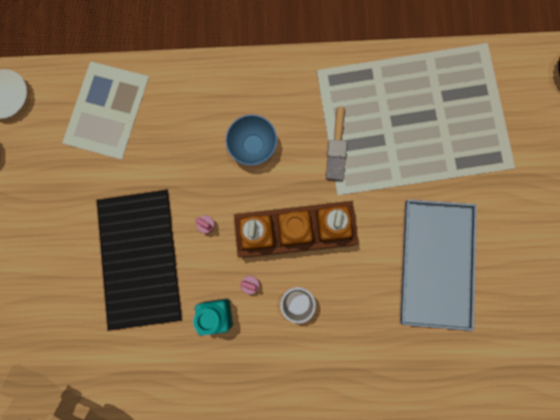

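The scene view shows three amber jars in the caddy: (237,215), (266,228) and (297,235). The two end ones have white stoppers and the middle one is open. In the top view the stoppers are at (257,230) and (336,221), the mat is at (139,260), the tray at (438,265), the cup at (298,305), the bowl at (251,140) and the brush at (337,145). The decoys are the pink stoppers at (205,224) and (250,286) and the turquoise jar at (212,318). Only the two frosted white stoppers sitting in amber jars fit the description. Next I'll measure and confirm with an enlarged crop.

```bash
cat > h.py <<'E'
from station import ctrl
import cv2,numpy as np
from scipy.spatial.transform import Rotation as Ro
def ray(c,uv):
    d=np.linalg.inv(c["intrinsics"])@[uv[0],uv[1],1]; return -c["R"].T@c["t"], c["R"].T@d
def onz(c,uv,z):
    o,d=ray(c,uv); return o+d*(z-o[2])/d[2]
def proj(c,X):
    p=c["intrinsics"]@(c["R"]@np.asarray(X)+c["t"]); return p[:2]/p[2]
def rect(c,mask,z):  # fit rect of biggest contour on plane z -> center, sides, yaw of long side
    cs,_=cv2.findContours(mask.astype(np.uint8),cv2.RETR_EXTERNAL,cv2.CHAIN_APPROX_NONE)
    k=max(cs,key=cv2.contourArea)[:,0]
    P=np.array([onz(c,p,z)[:2] for p in k],np.float32)
    (x,y),(w,h),a=cv2.minAreaRect(P*1000); a=a if w>h else a+90
    return np.round([x/1000,y/1000,max(w,h),min(w,h)],3), round(float((a+90)%180-90),1)
def go(gx,gy,gz,yaw):
    """shift (tool axes, cm) and turn about tool z to bring the grasp point to g, tool down, tool-y line along yaw"""
    o=ctrl.get_obs(); R=Ro.from_euler("xyz",o["eef_rot"])
    d=R.inv().apply(np.array([gx,gy,gz+ctrl.tcp_to_grasp])-o["ee_pos"])*100
    Y=R.apply([0,1,0]); dy=-(yaw-np.arctan2(Y[1],Y[0])); dy=(dy+np.pi/2)%np.pi-np.pi/2
    X=R.apply([0,0,1])
    print("shift",np.round(d,2),"az",round(dy,3),"q6",round(o["qpos"][5],2),"toolz",np.round(X,3),"t",o["time_s"])
E
python3 - <<'E'
from h import *
c=ctrl.camera("top"); s=ctrl.camera("scene")
im=c["img"]; hsv=cv2.cvtColor(im,cv2.COLOR_BGR2HSV); H,S,V=[hsv[...,i].astype(int) for i in range(3)]
def reg(m,x0,y0,x1,y1):
    r=np.zeros(m.shape,bool); r[y0:y1,x0:x1]=1; return m&r
print("mat",rect(c,reg(V<70,85,180,195,340),.006))
print("tray",rect(c,reg((H>90)&(H<125)&(V>60),390,190,490,340),.022))
print("cup",onz(c,(298,305),.068),"bowl",onz(c,(251,140),.048),"brush",onz(c,(337,145),0),"teal",onz(c,(208,319),.12))
st=(S<90)&(V>130)
for n,b in (("A",(240,212,275,250)),("B",(318,203,355,240))):
    m=reg(st,*b); print(n,rect(c,m,.17),m.sum())
    print([np.round(proj(s,onz(c,p,.154)),0) for p in ((257,230) if n=="A" else (336,221),)])
o=[]
a=cv2.resize(im[195:265,225:365],None,fx=5.7,fy=5.7,interpolation=cv2.INTER_CUBIC)[:, :798]
b=cv2.resize(s["img"][180:280,205:330],None,fx=2,fy=2,interpolation=cv2.INTER_CUBIC)
o=np.zeros((600,800,3),np.uint8); o[:a.shape[0],:a.shape[1]]=a; b=b[:600-a.shape[0]]; o[a.shape[0]:a.shape[0]+b.shape[0],:b.shape[1]]=b
cv2.imwrite("pics/crop1.png",o)
# caddy
m=reg((V<75)&(S>60),228,195,365,265); print("caddy",rect(c,cv2.morphologyEx(m.astype(np.uint8),cv2.MORPH_CLOSE,np.ones((25,25))),.05))
E
```

```text
mat (array([  0.504,   0.333, 294.869, 166.081]), 6.4)
tray (array([  0.476,  -0.328, 267.366, 150.11 ]), -5.9)
cup [ 0.39968816 -0.02461236  0.068     ] bowl [0.75697494 0.06811803 0.048     ] brush [ 0.75192032 -0.12484003  0.        ] teal [0.38150521 0.15057739 0.12      ]
A (array([ 0.549,  0.055, 37.438, 35.525]), 88.8) 254
[array([294., 216.])]
B (array([ 0.563, -0.102, 36.974, 35.38 ]), 88.3) 283
[array([239., 194.])]
caddy (array([ 5.51000e-01, -2.40000e-02,  2.48074e+02,  8.45480e+01]), -84.9)
```

View pics/crop1.png

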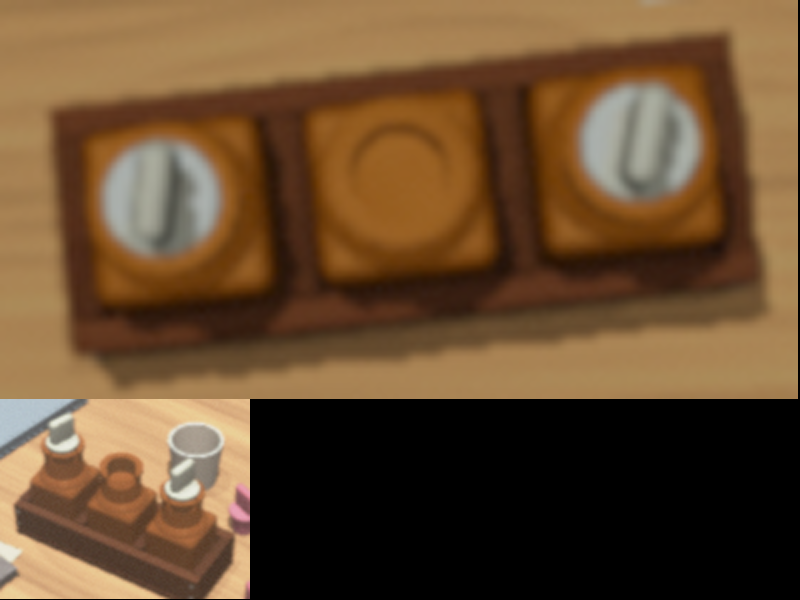

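The crop confirms it: the white stoppers sit in the two end jars, with heads at crop (157,195) and (648,140). The flat heads run roughly along image vertical, which is world x. The middle jar is open. Now I'll move above the left stopper and refine with the wrist camera.

```bash
python3 - <<'E'
from h import *
c=ctrl.camera("top")
f=lambda x,y:(225+x/5.7-.4,195+y/5.7-.4)
for n,cen,a,b in (("A",(161,197),(158,148),(153,236)),("B",(640,140),(656,90),(638,185))):
    p=onz(c,f(*cen),.138); d=onz(c,f(*a),.17)-onz(c,f(*b),.17); h=(onz(c,f(*a),.17)+onz(c,f(*b),.17))/2
    print(n,np.round(p,4),"head",np.round(h,4),"len",np.linalg.norm(d),"yaw",np.arctan2(d[1],d[0]))
print("open",onz(c,f(400,178),.132))
go(.549,.058,.30,np.pi/2)
E
```

```text
A [0.5523 0.0583 0.138 ] head [0.5514 0.0568 0.17  ] len 0.028884788877299287 yaw -0.07433584647615227
B [ 0.567  -0.1045  0.138 ] head [ 0.5646 -0.1038  0.17  ] len 0.031642171662411525 yaw -0.22633199623731964
open [ 0.55699473 -0.02307978  0.132     ]
shift [-46.74 -25.63  -7.59] az -0.456 q6 -0.07 toolz [-0. -0. -1.] t 0.25
```

```bash
python3 -m jog '[[-5,-2.5,-2,0,0,-0.1],[-10,-5.5,-4,0,0,-0.2],[-15,-8,-6,0,0,-0.3],[-20,-11,-7.6,0,0,-0.4],[-24,-13,-7.6,0,0,-0.456],[-28,-15,-7.6,0,0,-0.456],[-32,-17,-7.6,0,0,-0.456],[-36,-19.5,-7.6,0,0,-0.456]]' 45
python3 - <<'E'
from h import *
go(.552,.058,.27,np.pi/2-.075)
E
```

```text
time_s: 1.05
ee_pos: [0.4688, 0.1757, 0.4808]
eef_rot: [3.141, 0.001, -3.141]
force: [-0.1, 1.0, -0.0]
grip_width: 0.0427
grip_force: 0.0
shift [ -8.31 -11.78   3.04] az 0.075 q6 -1.29 toolz [ 0.001  0.    -1.   ] t 1.05
```

```bash
python3 -m jog '[[-3,-4,1,0,0,0.05],[-6,-8,2,0,0,0.075],[-8.3,-11.8,3,0,0,0.075],[-8.3,-11.8,3,0,0,0.075],[-8.3,-11.8,3,0,0,0.075]]'
python3 - <<'E'
from h import *
w=ctrl.camera("wrist"); cv2.imwrite("pics/w1.png",w["img"])
print(proj(w,(.552,.058,.17)), (-w["R"].T@w["t"]).round(3))
go(.552,.058,.27,np.pi/2-.075)
E
```

```text
time_s: 1.55
ee_pos: [0.5512, 0.059, 0.45]
eef_rot: [3.142, -0.001, 3.065]
force: [0.4, 1.7, -0.1]
grip_width: 0.0426
grip_force: 0.0
[279.01670138 219.01348028] [0.482 0.064 0.43 ]
shift [-0.13 -0.18  0.01] az -0.0 q6 -1.45 toolz [-0.  0. -1.] t 1.6
```

View pics/w1.png

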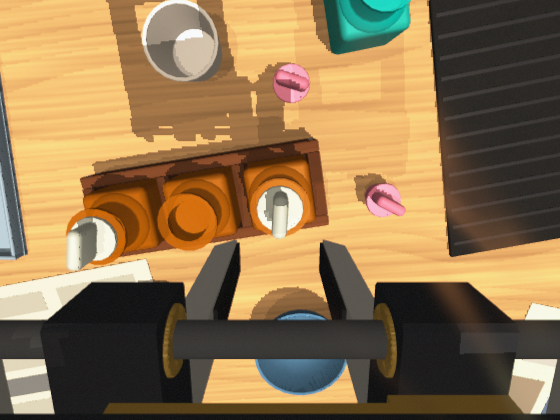

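The wrist view shows stopper A's head at about (279,214), centred in x between the fingers and standing almost vertical in the image. The second stopper is at (85,245), with the open jar between them at (190,218).

```bash
python3 - <<'E'
from h import *
w=ctrl.camera("wrist"); im=w["img"]
hsv=cv2.cvtColor(im,cv2.COLOR_BGR2HSV)
a=onz(w,(280.5,204),.17);b=onz(w,(279.5,236),.17); print(a.round(4),b.round(4),np.hypot(*(a-b)[:2]),np.arctan2(*(b-a)[1::-1]))
# collar ellipse centroid, z .138
m=((hsv[...,1]<70)&(hsv[...,2]>120)).astype(np.uint8); m[:170]=0;m[245:]=0;m[:,:250]=0;m[:,312:]=0
x,y,wd,h=cv2.boundingRect(m); print(x,y,wd,h, "collar left/right/top", [onz(w,p,.138).round(4) for p in ((x,y+18+0),(x+wd,y+18),(x+wd/2,y))])
for X in ((.533,.058,.17),(.567,.058,.17)): print(proj(w,X))
E
```

```text
[0.5405 0.0609 0.17  ] [0.5655 0.0582 0.17  ] 0.025140714129611746 -0.1050274981952562
256 186 46 53 collar left/right/top [array([0.5462, 0.0399, 0.138 ]), array([0.5491, 0.0785, 0.138 ]), array([0.5324, 0.0604, 0.138 ])]
[275.88941154 194.49375373]
[279.32929848 237.891323  ]
```

```bash
python3 -m jog '[[0,0,4,0,0,0],[0,0,8,0,0,0],[0,0,10.5,0,0,0.015],[0,0,10.9,0,0,0.015],[0,0,10.9,0,0,0.015]]' && python3 -m jog '[[0,0,0,0,0,0],[0,0,0,0,0,0],[0,0,0,0,0,0],[0,0,0,0,0,0],[0,0,0,0,0,0],[0,0,0,0,0,0]]' 0 30
```

```text
time_s: 2.15
ee_pos: [0.5509, 0.0605, 0.3423]
eef_rot: [3.141, 0.0, 3.053]
force: [0.8, 0.0, 0.3]
grip_width: 0.042
grip_force: 0.0
time_s: 2.75
ee_pos: [0.5511, 0.0597, 0.342]
eef_rot: [3.141, 0.001, 3.052]
force: [0.6, 0.2, 4.1]
grip_width: 0.0118
grip_force: 29.9
```

```bash
python3 -m jog '[[0,0,-0.05,0,0,0.14],[0,0,-0.1,0,0,0.28],[0,0,-0.15,0,0,0.42],[0,0,-0.2,0,0,0.5],[0,0,-0.2,0,0,0.5]]' - 35; python3 -c "
from h import *
print(ctrl.get_obs()['moment'])"
python3 -m jog '[[0,0,-0.05,0,0,-0.14],[0,0,-0.1,0,0,-0.28],[0,0,-0.15,0,0,-0.42],[0,0,-0.2,0,0,-0.56],[0,0,-0.25,0,0,-0.7],[0,0,-0.3,0,0,-0.84],[0,0,-0.35,0,0,-1],[0,0,-0.35,0,0,-1]]'; python3 -c "
from h import *
print(ctrl.get_obs()['moment'])"
```

```text
time_s: 3.25
ee_pos: [0.5509, 0.0597, 0.3429]
eef_rot: [-3.141, -0.001, 2.551]
force: [-1.4, 0.7, -4.7]
grip_width: 0.0118
grip_force: 34.8
[ 0.08041902  0.13157912 -0.06100507]
time_s: 4.05
ee_pos: [0.551, 0.0594, 0.3466]
eef_rot: [3.142, -0.001, -2.726]
force: [-0.0, -0.9, -4.2]
grip_width: 0.0119
grip_force: 34.9
[-0.05354069  0.13366335  0.04253865]
```

```bash
python3 -m jog '[[0,0,-0.05,0,0,0.14],[0,0,-0.1,0,0,0.28],[0,0,-0.15,0,0,0.42],[0,0,-0.2,0,0,0.56],[0,0,-0.25,0,0,0.7],[0,0,-0.3,0,0,0.84],[0,0,-0.35,0,0,1],[0,0,-0.35,0,0,1]]' 
python3 -m jog '[[0,0,-0.05,0,0,-0.14],[0,0,-0.1,0,0,-0.28],[0,0,-0.15,0,0,-0.42],[0,0,-0.2,0,0,-0.56],[0,0,-0.25,0,0,-0.7],[0,0,-0.3,0,0,-0.84],[0,0,-0.35,0,0,-1],[0,0,-0.35,0,0,-1]]'
python3 - <<'E'
from h import *
s=ctrl.camera("scene"); cv2.imwrite("pics/s2.png",cv2.resize(s["img"][180:290,205:345],None,fx=5,fy=5,interpolation=cv2.INTER_CUBIC))
for p in ((.551,.0595,.132),(.551,.0595,.06)):print((proj(s,p)-[205,180])*5)
E
```

```text
time_s: 4.85
ee_pos: [0.5509, 0.0597, 0.3504]
eef_rot: [-3.141, -0.001, 2.547]
force: [-1.5, -0.3, -0.7]
grip_width: 0.0117
grip_force: 34.8
time_s: 5.65
ee_pos: [0.551, 0.0595, 0.3539]
eef_rot: [-3.142, -0.001, -2.726]
force: [-1.3, 0.4, -1.9]
grip_width: 0.0117
grip_force: 34.9
[463.72734566 225.85181597]
[460.84399234 340.48561672]
```

View pics/s2.png

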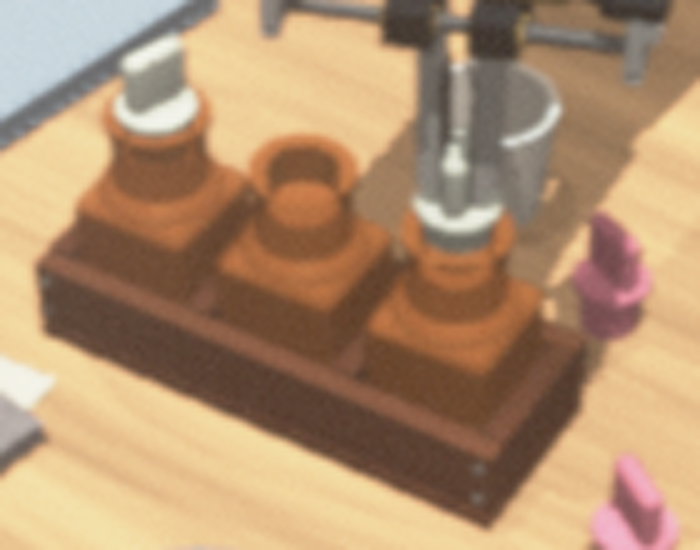

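The crop shows the collar at (458,215), clear of the mouth with the plug showing under it, and the jar still down in its pocket. The twisting works, so I'll continue.

```bash
python3 -m jog '[[0,0,-0.05,0,0,0.14],[0,0,-0.1,0,0,0.28],[0,0,-0.15,0,0,0.42],[0,0,-0.2,0,0,0.56],[0,0,-0.25,0,0,0.7],[0,0,-0.3,0,0,0.84],[0,0,-0.35,0,0,1],[0,0,-0.35,0,0,1]]' 
python3 -m jog '[[0,0,-0.05,0,0,-0.14],[0,0,-0.1,0,0,-0.28],[0,0,-0.15,0,0,-0.42],[0,0,-0.2,0,0,-0.56],[0,0,-0.25,0,0,-0.7],[0,0,-0.3,0,0,-0.84],[0,0,-0.35,0,0,-1],[0,0,-0.35,0,0,-1]]'
python3 -m jog '[[0,0,-0.05,0,0,0.14],[0,0,-0.1,0,0,0.28],[0,0,-0.2,0,0,0.42],[0,0,-0.25,0,0,0.5],[0,0,-0.25,0,0,0.5]]'
python3 - <<'E'
from h import *
s=ctrl.camera("scene"); cv2.imwrite("pics/s3.png",cv2.resize(s["img"][180:290,205:345],None,fx=5,fy=5,interpolation=cv2.INTER_CUBIC))
E
```

```text
time_s: 6.5
ee_pos: [0.551, 0.0597, 0.3578]
eef_rot: [3.141, 0.0, 2.546]
force: [0.1, 0.5, 0.6]
grip_width: 0.0117
grip_force: 34.9
time_s: 7.3
ee_pos: [0.551, 0.0596, 0.3611]
eef_rot: [-3.141, 0.0, -2.726]
force: [1.0, 0.4, -1.0]
grip_width: 0.012
grip_force: 34.9
time_s: 7.8
ee_pos: [0.551, 0.0596, 0.3636]
eef_rot: [-3.142, 0.0, 3.048]
force: [-0.8, -0.3, -1.1]
grip_width: 0.0118
grip_force: 34.9
```

View pics/s3.png

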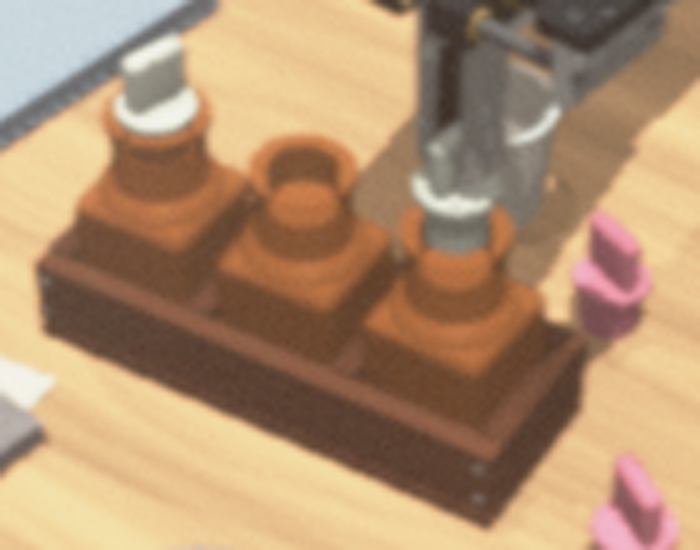

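The plug is about 22 mm up at (455,225) and free (force ≈ its weight), with the jar still seated. Lift slowly and carry it to the tray.

```bash
python3 -m jog '[[0,0,-0.5,0,0,0],[0,0,-1,0,0,0],[0,0,-2,0,0,0],[0,0,-4,0,0,0],[0,0,-7,0,0,0],[0,0,-10,0,0,0],[0,0,-10,0,0,0]]'
python3 - <<'E'
from h import *
go(.545,-.33,.28,np.pi/2-.1)
c=ctrl.camera("top"); s=ctrl.camera("scene")
for k,cc,b in (("top",c,(390,185,495,345)),("scene",s,(130,140,260,235))):
    hsv=cv2.cvtColor(cc["img"],cv2.COLOR_BGR2HSV); m=((hsv[...,0]>90)&(hsv[...,0]<125)&(hsv[...,2]>60)&(hsv[...,1]>40)); r=np.zeros(m.shape,bool); r[b[1]:b[3],b[0]:b[2]]=1
    print(k,rect(cc,m&r,.022))
cv2.imwrite("pics/s4.png",s["img"])
E
```

```text
time_s: 8.55
ee_pos: [0.5507, 0.0596, 0.4684]
eef_rot: [3.141, 0.007, 3.052]
force: [-0.0, 1.0, -1.7]
grip_width: 0.0117
grip_force: 34.9
shift [ -2.9  -38.86   0.78] az 0.011 q6 -1.44 toolz [ 0.007  0.    -1.   ] t 8.55
top (array([ 0.57 , -0.408, 30.628,  2.126]), -4.5)Traceback (most recent call last):
  File "<stdin>", line 6, in <module>
  File "h.py", line 12, in rect
    k=max(cs,key=cv2.contourArea)[:,0]
      ~~~^^^^^^^^^^^^^^^^^^^^^^^^
ValueError: max() iterable argument is empty
```

```bash
python3 -m jog '[[0,-4,0,0,0,0],[0,-9,0,0,0,0],[-1,-14,0,0,0,0],[-1,-19,0,0,0,0],[-2,-24,0,0,0,0],[-2,-29,0,0,0,0],[-2.5,-34,0,0,0,0],[-2.5,-38,0,0,0,0]]'
python3 - <<'E'
from h import *
go(.545,-.33,.28,np.pi/2-.1)
c=ctrl.camera("top")
hsv=cv2.cvtColor(c["img"],cv2.COLOR_BGR2HSV); m=((hsv[...,0]>90)&(hsv[...,0]<125)&(hsv[...,2]>60)); r=np.zeros(m.shape,bool); r[185:345,390:500]=1
print(rect(c,m&r,.022)); w=ctrl.camera("wrist")
cv2.imwrite("pics/w4.png",np.hstack([cv2.resize(c["img"][160:360,340:540],(400,400)),cv2.resize(w["img"],(400,300))[:300].repeat(1,0) if 0 else cv2.copyMakeBorder(cv2.resize(w["img"],(400,300)),0,100,0,0,0)]))
E
```

```text
time_s: 9.45
ee_pos: [0.5415, -0.3236, 0.4618]
eef_rot: [3.14, -0.002, 3.051]
force: [0.5, 0.6, 0.1]
grip_width: 0.012
grip_force: 34.9
shift [-0.41 -0.6   0.14] az 0.01 q6 -2.08 toolz [-0.002  0.001 -1.   ] t 9.45
(array([  0.476,  -0.329, 267.361, 150.971]), -5.9)
```

View pics/w4.png

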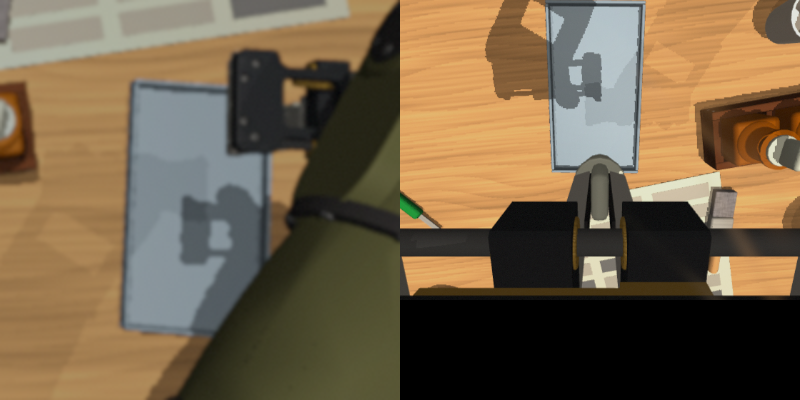

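The tray is unmoved: centre (0.476, -0.329), yaw -5.9°. The stopper is held upright between the pads. Lower it into the far half of the tray.

```bash
python3 -m jog '[[-0.3,-0.6,4,0,0,0],[-0.3,-0.8,9,0,0,0],[-0.3,-0.8,14,0,0,0],[-0.3,-0.8,18,0,0,0],[-0.3,-0.8,20.5,0,0,0],[-0.3,-0.8,21,0,0,0],[-0.3,-0.8,21.3,0,0,0],[-0.3,-0.8,21.6,0,0,0]]'
python3 -m jog '[[0,0,0.1,0,0,0],[0,0,0.2,0,0,0],[0,0,0.2,0,0,0]]'
```

```text
time_s: 10.35
ee_pos: [0.5444, -0.3293, 0.2488]
eef_rot: [-3.141, 0.002, 3.052]
force: [-0.1, 0.7, -0.9]
grip_width: 0.0118
grip_force: 34.9
time_s: 10.65
ee_pos: [0.5441, -0.3294, 0.246]
eef_rot: [-3.141, 0.001, 3.052]
force: [0.1, -0.1, -0.8]
grip_width: 0.0119
grip_force: 34.9
```

```bash
python3 -m jog '[[0,0,0.15,0,0,0],[0,0,0.3,0,0,0],[0,0,0.45,0,0,0],[0,0,0.45,0,0,0]]'
python3 -m jog '[[0,0,0,0,0,0],[0,0,0,0,0,0],[0,0,0,0,0,0],[0,0,0,0,0,0]]' 35
```

```text
time_s: 11.05
ee_pos: [0.5441, -0.3293, 0.241]
eef_rot: [-3.142, 0.0, 3.052]
force: [0.4, -0.2, 0.0]
grip_width: 0.0119
grip_force: 34.9
time_s: 11.45
ee_pos: [0.5441, -0.3293, 0.241]
eef_rot: [-3.142, 0.0, 3.052]
force: [-0.1, -0.8, -0.5]
grip_width: 0.0329
grip_force: 0.0
```

Raise, then move over stopper B at about (0.565, -0.104).

```bash
python3 -m jog '[[0,0,-2,0,0,0],[0,0,-5,0,0,0],[0,0,-10,0,0,0],[0,0,-15,0,0,0],[0,0,-20,0,0,0],[0,0,-21,0,0,0],[0,0,-21,0,0,0]]' 45
python3 - <<'E'
from h import *
w=ctrl.camera("wrist"); cv2.imwrite("pics/w5.png",cv2.resize(w["img"],(400,300)))
go(.566,-.104,.27,np.pi/2-.23)
E
```

```text
time_s: 12.15
ee_pos: [0.5439, -0.3292, 0.4528]
eef_rot: [-3.14, 0.003, 3.052]
force: [0.6, -0.4, -0.2]
grip_width: 0.0421
grip_force: 0.0
shift [-0.17 22.63  0.  ] az 0.14 q6 -2.08 toolz [-0.  0. -1.] t 12.2
```

View pics/w5.png

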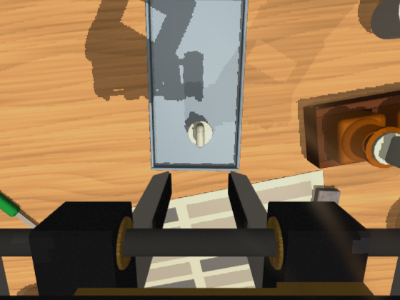

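Stopper 1 stands upright in the tray at (200,133).

```bash
python3 -m jog '[[0,4,0,0,0,0.05],[0,8,0,0,0,0.1],[0,12,0,0,0,0.14],[0,16,0,0,0,0.14],[-0.2,20,0,0,0,0.14],[-0.2,22.6,0,0,0,0.14],[-0.2,22.6,0,0,0,0.14],[-0.2,22.6,0,0,0,0.14]]'
python3 - <<'E'
from h import *
w=ctrl.camera("wrist"); cv2.imwrite("pics/w6.png",cv2.resize(w["img"][150:270,200:360],None,fx=4,fy=4,interpolation=cv2.INTER_CUBIC))
go(.566,-.104,.161,np.pi/2-.23)
for X in ((.549,-.104,.17),(.583,-.104,.17),(.566,-.124,.138),(.566,-.084,.138)): print((proj(w,X)-[200,150])*4)
E
```

```text
time_s: 13.0
ee_pos: [0.5665, -0.1044, 0.4492]
eef_rot: [-3.141, -0.003, 2.913]
force: [0.5, -0.4, 0.9]
grip_width: 0.0424
grip_force: 0.0
shift [ 0.04  0.1  10.81] az 0.0 q6 -1.59 toolz [-0.002  0.    -1.   ] t 13.05
[302.3522981  185.20349736]
[343.25991444 355.35894568]
[229.9974309  253.29278714]
[415.63227668 211.14668727]
```

View pics/w6.png

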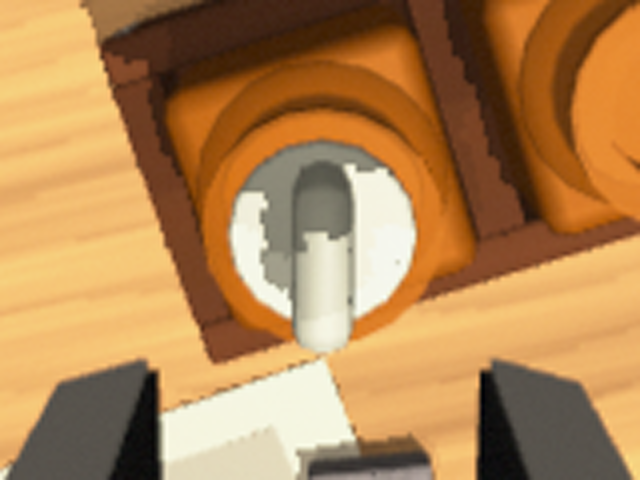

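The collar spans 230–416 px as predicted, and the head is vertical in the image at (323,255), so it is centred and aligned. Descend and grip.

```bash
python3 -m jog '[[0,0,4,0,0,0],[0,0,8,0,0,0],[0,0,10.3,0,0,0],[0,0,10.8,0,0,0],[0,0,10.8,0,0,0]]' && python3 -m jog '[[0,0,0,0,0,0],[0,0,0,0,0,0],[0,0,0,0,0,0],[0,0,0,0,0,0],[0,0,0,0,0,0],[0,0,0,0,0,0]]' 0 35
```

```text
time_s: 13.55
ee_pos: [0.5664, -0.1053, 0.3426]
eef_rot: [-3.142, -0.001, 2.911]
force: [0.9, 0.6, 0.2]
grip_width: 0.0426
grip_force: 0.0
time_s: 14.15
ee_pos: [0.5664, -0.1042, 0.3435]
eef_rot: [3.141, 0.001, 2.912]
force: [0.5, 2.5, 4.8]
grip_width: 0.0118
grip_force: 35.0
```

```bash
python3 -m jog '[[0,0,-0.05,0,0,0.14],[0,0,-0.1,0,0,0.28],[0,0,-0.15,0,0,0.42],[0,0,-0.18,0,0,0.5],[0,0,-0.18,0,0,0.5]]'
python3 -m jog '[[0,0,-0.05,0,0,-0.14],[0,0,-0.1,0,0,-0.28],[0,0,-0.15,0,0,-0.42],[0,0,-0.2,0,0,-0.56],[0,0,-0.25,0,0,-0.7],[0,0,-0.3,0,0,-0.84],[0,0,-0.35,0,0,-1],[0,0,-0.35,0,0,-1]]'
python3 -m jog '[[0,0,-0.05,0,0,0.14],[0,0,-0.1,0,0,0.28],[0,0,-0.15,0,0,0.42],[0,0,-0.2,0,0,0.56],[0,0,-0.25,0,0,0.7],[0,0,-0.3,0,0,0.84],[0,0,-0.35,0,0,1],[0,0,-0.35,0,0,1]]'
```

```text
time_s: 14.65
ee_pos: [0.5663, -0.1044, 0.3442]
eef_rot: [-3.141, -0.001, 2.411]
force: [-0.2, -0.3, -5.4]
grip_width: 0.012
grip_force: 35.0
time_s: 15.45
ee_pos: [0.5663, -0.1044, 0.3478]
eef_rot: [3.141, -0.001, -2.866]
force: [-0.9, 1.0, -5.6]
grip_width: 0.0118
grip_force: 35.0
time_s: 16.25
ee_pos: [0.5663, -0.1044, 0.3516]
eef_rot: [-3.141, -0.0, 2.407]
force: [0.0, 0.6, -2.1]
grip_width: 0.0111
grip_force: 35.0
```

```bash
python3 -m jog '[[0,0,-0.05,0,0,-0.14],[0,0,-0.1,0,0,-0.28],[0,0,-0.15,0,0,-0.42],[0,0,-0.2,0,0,-0.56],[0,0,-0.25,0,0,-0.7],[0,0,-0.3,0,0,-0.84],[0,0,-0.35,0,0,-1],[0,0,-0.35,0,0,-1]]'
python3 -m jog '[[0,0,-0.05,0,0,0.14],[0,0,-0.1,0,0,0.28],[0,0,-0.15,0,0,0.42],[0,0,-0.2,0,0,0.56],[0,0,-0.25,0,0,0.7],[0,0,-0.3,0,0,0.84],[0,0,-0.35,0,0,1],[0,0,-0.35,0,0,1]]'
python3 -m jog '[[0,0,-0.05,0,0,-0.14],[0,0,-0.1,0,0,-0.28],[0,0,-0.15,0,0,-0.42],[0,0,-0.2,0,0,-0.56],[0,0,-0.25,0,0,-0.7],[0,0,-0.3,0,0,-0.84],[0,0,-0.35,0,0,-1],[0,0,-0.35,0,0,-1]]'
python3 -m jog '[[0,0,-0.05,0,0,0.14],[0,0,-0.1,0,0,0.28],[0,0,-0.2,0,0,0.42],[0,0,-0.25,0,0,0.5],[0,0,-0.25,0,0,0.5]]'
python3 - <<'E'
from h import *
s=ctrl.camera("scene"); cv2.imwrite("pics/s7.png",cv2.resize(s["img"][160:280,195:345],None,fx=4,fy=4,interpolation=cv2.INTER_CUBIC))
E
```

```text
time_s: 17.05
ee_pos: [0.5664, -0.1044, 0.3552]
eef_rot: [-3.141, -0.0, -2.866]
force: [0.9, -0.8, -3.8]
grip_width: 0.0118
grip_force: 35.0
time_s: 17.85
ee_pos: [0.5664, -0.1044, 0.3591]
eef_rot: [3.141, 0.0, 2.407]
force: [-0.7, 0.8, 1.1]
grip_width: 0.0117
grip_force: 35.0
time_s: 18.65
ee_pos: [0.5664, -0.1045, 0.3625]
eef_rot: [-3.141, 0.001, -2.866]
force: [0.8, 0.7, -0.9]
grip_width: 0.0118
grip_force: 35.0
time_s: 19.15
ee_pos: [0.5664, -0.1044, 0.3649]
eef_rot: [-3.142, 0.0, 2.908]
force: [-0.5, 0.7, -0.9]
grip_width: 0.0115
grip_force: 35.0
```

View pics/s7.png

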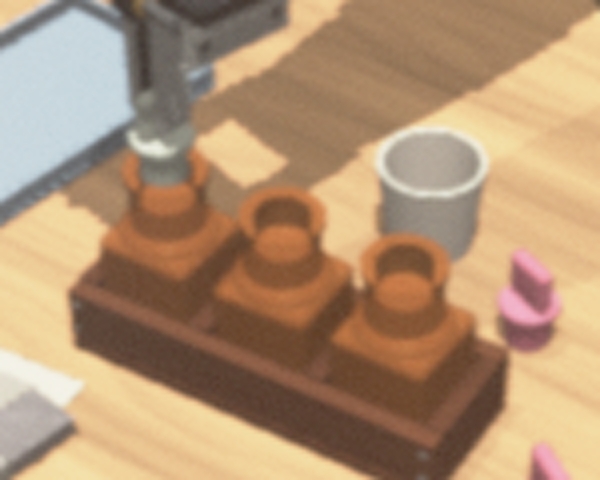

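Stopper B's plug is about 22 mm up at (165,160) and free, with its jar seated and the other two jars open. Lift and carry.

```bash
python3 -m jog '[[0,0,-0.5,0,0,0],[0,0,-1,0,0,0],[0,0,-2,0,0,0],[0,0,-4,0,0,0],[0,0,-7,0,0,0],[0,0,-10,0,0,0],[0,0,-10,0,0,0]]'
python3 - <<'E'
from h import *
go(.42,-.322,.28,np.pi/2-.1)
E
```

```text
time_s: 19.9
ee_pos: [0.5661, -0.1043, 0.4699]
eef_rot: [-3.141, 0.007, 2.912]
force: [0.0, -0.3, -0.4]
grip_width: 0.0118
grip_force: 35.0
shift [  9.28 -24.52   0.89] az -0.129 q6 -1.59 toolz [ 0.007 -0.002 -1.   ] t 19.9
```

```bash
python3 -m jog '[[1.5,-4,0,0,0,-0.05],[3,-8,0,0,0,-0.1],[4.5,-12,0,0,0,-0.13],[6,-16,0,0,0,-0.13],[7.5,-20,0,0,0,-0.13],[9,-23.5,0.5,0,0,-0.13],[9.3,-24.5,0.9,0,0,-0.13],[9.3,-24.5,0.9,0,0,-0.13]]'
python3 - <<'E'
from h import *
w=ctrl.camera("wrist"); cv2.imwrite("pics/w8.png",cv2.resize(w["img"],(400,300)))
c=ctrl.camera("top"); cv2.imwrite("pics/t8.png",c["img"])
hsv=cv2.cvtColor(c["img"],cv2.COLOR_BGR2HSV); m=((hsv[...,0]>90)&(hsv[...,0]<125)&(hsv[...,2]>60)); r=np.zeros(m.shape,bool); r[185:345,380:510]=1
print(rect(c,m&r,.022))
for x,y in ((-.135,-.075),(-.135,.075),(.135,-.075),(.135,.075)):
    a=-.103; X=(.476+x*np.cos(a)-y*np.sin(a),-.328+x*np.sin(a)+y*np.cos(a),.022); print(proj(w,X)/1.4)
go(.412,-.322,.063,np.pi/2-.1)
E
```

```text
time_s: 20.7
ee_pos: [0.4194, -0.3226, 0.4552]
eef_rot: [3.141, -0.001, 3.04]
force: [0.1, -0.6, -0.8]
grip_width: 0.012
grip_force: 35.0
(array([  0.476,  -0.328, 267.366, 150.11 ]), -5.9)
[152.20050966  82.001071  ]
[247.96318451  82.09312959]
[158.6672415  235.59136465]
[241.0709158  235.61403737]
shift [ 0.84 -0.17 21.24] az 0.001 q6 -2.19 toolz [ 0.  0. -1.] t 20.8
```

View pics/w8.png

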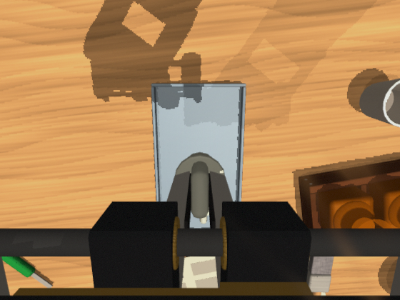

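The tray is where it was; the corners fall at the predicted pixels (152,82) and (248,82). Lower and release.

```bash
python3 -m jog '[[0.4,0,5,0,0,0],[0.8,0,10,0,0,0],[0.8,0,15,0,0,0],[0.8,0,18.5,0,0,0],[0.8,0,20.3,0,0,0],[0.8,0,20.9,0,0,0],[0.8,0,21.3,0,0,0],[0.8,0,21.4,0,0,0]]'
python3 -m jog '[[0,0,0,0,0,0],[0,0,0,0,0,0]]'
python3 -m jog '[[0,0,0,0,0,0],[0,0,0,0,0,0],[0,0,0,0,0,0],[0,0,0,0,0,0]]' 35
python3 -m jog '[[0,0,-2,0,0,0],[0,0,-5,0,0,0],[0,0,-10,0,0,0],[0,0,-15,0,0,0],[0,0,-20,0,0,0],[0,0,-21,0,0,0],[0,0,-21,0,0,0]]' 70
python3 - <<'E'
from h import *
go(.566,-.104,.27,.09)
go(.557,-.023,.27,.09)
E
```

```text
time_s: 21.6
ee_pos: [0.4126, -0.3207, 0.2425]
eef_rot: [-3.141, 0.001, 3.043]
force: [0.4, 0.1, -1.2]
grip_width: 0.0117
grip_force: 35.0
time_s: 21.8
ee_pos: [0.4122, -0.321, 0.2427]
eef_rot: [-3.141, 0.001, 3.042]
force: [0.4, -0.2, -0.9]
grip_width: 0.0118
grip_force: 35.0
time_s: 22.2
ee_pos: [0.412, -0.321, 0.2419]
eef_rot: [-3.142, 0.0, 3.042]
force: [0.2, 0.5, -0.8]
grip_width: 0.0325
grip_force: 0.0
time_s: 22.9
ee_pos: [0.4119, -0.3209, 0.4531]
eef_rot: [-3.14, 0.002, 3.042]
force: [-1.0, 0.5, -1.2]
grip_width: 0.0657
grip_force: 0.0
shift [-13.17  23.12   0.26] az 1.381 q6 -2.2 toolz [ 0.002 -0.002 -1.   ] t 22.9
shift [-11.47  31.09   0.24] az 1.381 q6 -2.2 toolz [ 0.002 -0.002 -1.   ] t 22.9
```

Both stoppers are placed. Next are the jars, starting with the +y one (A), gripped by the neck from above.

```bash
python3 - <<'E'
from h import *
go(.551,.0595,.25,np.pi/2-.1)
c=ctrl.camera("wrist"); cv2.imwrite("pics/w9.png",cv2.resize(c["img"],(400,300)))
E
python3 -m jog '[[-1.5,5,0,0,0,0],[-3,10,0,0,0,0],[-5,15,0,0,0,0],[-7,20,0,0,0,0],[-8,25,0,0,0,0],[-9,30,0,0,0,0],[-10,34,0,0,0,0],[-10,36,0,0,0,0]]'
python3 -c "
from h import *
go(.551,.0595,.25,np.pi/2-.1)"
```

```text
shift [-10.04  39.24   2.23] az 0.0 q6 -2.2 toolz [ 0.002 -0.002 -1.   ] t 22.9
time_s: 23.75
ee_pos: [0.5482, 0.0305, 0.4489]
eef_rot: [-3.142, -0.004, 3.044]
force: [-1.0, -0.4, -0.6]
grip_width: 0.0654
grip_force: 0.0
shift [-0.    2.91  1.85] az 0.002 q6 -1.48 toolz [-0.004  0.    -1.   ] t 23.75
```

View pics/w9.png

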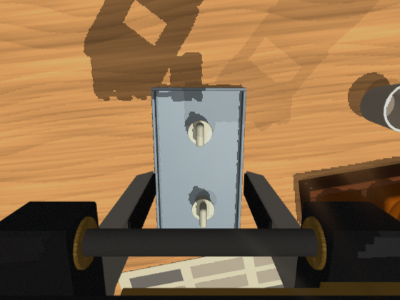

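The picture shows both stoppers standing in the tray, at (200,131) and (203,208). Now descend on jar A's neck.

```bash
python3 -m jog '[[0,1.5,0,0,0,0],[0,2.8,0,0,0,0],[0,2.9,0,0,0,0],[0,2.9,0,0,0,0]]'
python3 -c "
from h import *
go(.551,.0595,.118,np.pi/2-.1)"
```

```text
time_s: 24.15
ee_pos: [0.5503, 0.0554, 0.4514]
eef_rot: [-3.141, -0.0, 3.041]
force: [-0.2, -0.9, -0.8]
grip_width: 0.0661
grip_force: 0.0
shift [-0.04  0.42 15.3 ] az -0.0 q6 -1.44 toolz [-0.001 -0.    -1.   ] t 24.15
```

```bash
python3 -m jog '[[0,0.35,3,0,0,0],[0,0.35,7,0,0,0],[0,0.35,11,0,0,0],[0,0.35,14,0,0,0],[0,0.35,15,0,0,0],[0,0.35,15.3,0,0,0],[0,0.35,15.3,0,0,0]]'
python3 -m jog '[[0,0,0,0,0,0],[0,0,0,0,0,0],[0,0,0,0,0,0],[0,0,0,0,0,0],[0,0,0,0,0,0],[0,0,0,0,0,0]]' 0 30
python3 -m jog '[[0,0,-0.5,0,0,0],[0,0,-1,0,0,0],[0,0,-1.5,0,0,0],[0,0,-2,0,0,0],[0,0,-2,0,0,0]]'
```

```text
time_s: 24.85
ee_pos: [0.551, 0.0591, 0.2999]
eef_rot: [3.141, 0.001, 3.041]
force: [0.2, 0.9, -0.1]
grip_width: 0.0658
grip_force: 0.0
time_s: 25.45
ee_pos: [0.5508, 0.0596, 0.2998]
eef_rot: [3.142, 0.002, 3.042]
force: [-1.4, -0.5, 7.0]
grip_width: 0.0484
grip_force: 30.0
time_s: 25.95
ee_pos: [0.5507, 0.0596, 0.3197]
eef_rot: [3.142, 0.001, 3.042]
force: [0.9, 0.8, -0.5]
grip_width: 0.0484
grip_force: 30.2
```

```bash
python3 - <<'E'
from h import *
print(ctrl.get_obs()["force"],ctrl.get_obs()["grip_force"])
s=ctrl.camera("scene"); cv2.imwrite("pics/s10.png",cv2.resize(s["img"][160:280,195:345],None,fx=3,fy=3,interpolation=cv2.INTER_CUBIC))
E
```

```text
[ 0.87914087  0.77437028 -0.53652335] 30.238605749909766
```

View pics/s10.png

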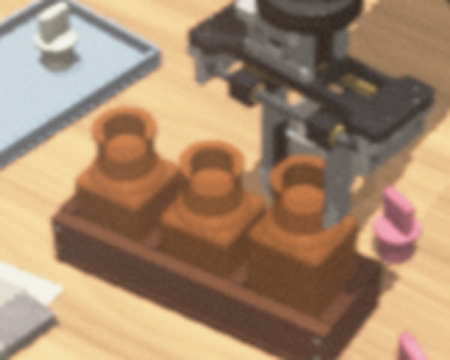

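Jar A is lifted: its mouth has moved up to (298,172) in the crop, and it is upright between the fingers. Raise and carry it to the far slot on the mat.

```bash
python3 -m jog '[[0,0,-2,0,0,0],[0,0,-4,0,0,0],[0,0,-7,0,0,0],[0,0,-10,0,0,0],[0,0,-12,0,0,0],[0,0,-12,0,0,0]]'
python3 -c "
from h import *
go(.588,.342,.26,np.pi/2-.1)"
```

```text
time_s: 26.6
ee_pos: [0.5505, 0.0595, 0.4415]
eef_rot: [3.141, 0.004, 3.041]
force: [0.5, 0.1, -5.1]
grip_width: 0.0481
grip_force: 30.2
shift [-0.91 28.48  0.12] az -0.0 q6 -1.43 toolz [ 0.004 -0.    -1.   ] t 26.6
```

```bash
python3 -m jog '[[0,2.5,0,0,0,0],[0,6.5,0,0,0,0],[-0.3,11,0,0,0,0],[-0.5,15.5,0,0,0,0],[-0.7,20,0,0,0,0],[-0.9,24.5,0,0,0,0],[-0.9,27.5,0,0,0,0],[-0.9,28.5,0,0,0,0]]'
python3 -m jog '[[0,0,0,0,0,0],[0,0,0,0,0,0]]'
python3 -c "
from h import *
go(.588,.342,.118,np.pi/2-.1)"
```

```text
time_s: 27.4
ee_pos: [0.5877, 0.3452, 0.4359]
eef_rot: [-3.14, -0.003, 3.044]
force: [0.2, -0.8, -6.2]
grip_width: 0.0481
grip_force: 30.2
time_s: 27.6
ee_pos: [0.5882, 0.3414, 0.4378]
eef_rot: [-3.14, -0.001, 3.041]
force: [-0.3, 0.2, -4.9]
grip_width: 0.0483
grip_force: 30.2
shift [1.000e-02 8.000e-02 1.394e+01] az -0.0 q6 -1.0 toolz [-0.001 -0.001 -1.   ] t 27.6
```

```bash
python3 -m jog '[[0,0,4,0,0,0],[0,0,8,0,0,0],[0,0,11,0,0,0],[0,0,13,0,0,0],[0,0,13.7,0,0,0],[0,0,14,0,0,0],[0,0,14.2,0,0,0],[0,0,14.2,0,0,0]]'
python3 -m jog '[[0,0,0.1,0,0,0],[0,0,0.1,0,0,0]]'
python3 -m jog '[[0,0,0,0,0,0],[0,0,0,0,0,0],[0,0,0,0,0,0],[0,0,0,0,0,0]]' 70
python3 -m jog '[[0,0,-1,0,0,0],[0,0,-3,0,0,0],[0,0,-6,0,0,0],[0,0,-10,0,0,0],[0,0,-14,0,0,0],[0,0,-15,0,0,0]]'
python3 -c "
from h import *
go(.557,-.023,.26,np.pi/2-.1)"
```

```text
time_s: 28.4
ee_pos: [0.5882, 0.3421, 0.2979]
eef_rot: [3.141, 0.001, 3.042]
force: [-0.3, -0.4, -5.8]
grip_width: 0.0479
grip_force: 30.2
time_s: 28.6
ee_pos: [0.588, 0.3423, 0.2963]
eef_rot: [3.141, 0.001, 3.042]
force: [-0.3, -0.6, -5.4]
grip_width: 0.048
grip_force: 30.2
time_s: 29.0
ee_pos: [0.588, 0.3423, 0.2962]
eef_rot: [3.141, 0.001, 3.042]
force: [-0.4, -0.1, -0.1]
grip_width: 0.0661
grip_force: 0.0
time_s: 29.6
ee_pos: [0.5875, 0.342, 0.4521]
eef_rot: [3.137, 0.007, 3.042]
force: [0.1, 0.4, 0.1]
grip_width: 0.0658
grip_force: 0.0
shift [ -0.6  -36.63   1.02] az 0.0 q6 -1.0 toolz [ 0.007  0.004 -1.   ] t 29.6
```

```bash
python3 -m jog '[[0,-4,0,0,0,0],[0,-9,0,0,0,0],[0,-14,0,0,0,0],[0,-19,0,0,0,0],[-0.5,-24,0,0,0,0],[-0.7,-29,0,0,0,0],[-0.7,-34,0,0,0,0],[-0.7,-36.6,0,0,0,0]]'
python3 -m jog '[[0,0,0,0,0,0],[0,0,0,0,0,0]]'
python3 -c "
from h import *
go(.5587,-.0225,.118,np.pi/2-.1)
s=ctrl.camera('top'); cv2.imwrite('pics/t11.png',s['img'])"
```

```text
time_s: 30.4
ee_pos: [0.5578, -0.0258, 0.4459]
eef_rot: [-3.141, -0.0, 3.04]
force: [0.6, 1.0, -0.5]
grip_width: 0.066
grip_force: 0.0
time_s: 30.6
ee_pos: [0.5585, -0.0226, 0.4459]
eef_rot: [3.141, 0.0, 3.041]
force: [0.9, 0.2, -0.0]
grip_width: 0.0659
grip_force: 0.0
shift [-2.000e-02  1.000e-02  1.475e+01] az -0.001 q6 -1.58 toolz [ 0.  0. -1.] t 30.6
```

View pics/t11.png

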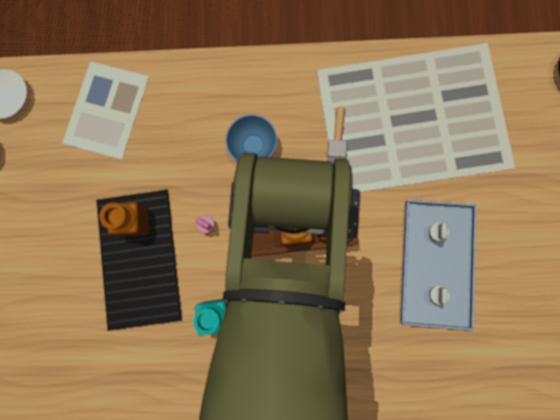

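Jar A stands upright on the mat at (125,220), and the stoppers are in the tray at (439,232) and (439,295). Take the middle jar.

```bash
python3 -m jog '[[0,0,3,0,0,0],[0,0,7,0,0,0],[0,0,11,0,0,0],[0,0,13.5,0,0,0],[0,0,14.3,0,0,0],[0,0,14.6,0,0,0],[0,0,14.6,0,0,0]]'
python3 -m jog '[[0,0,0,0,0,0],[0,0,0,0,0,0],[0,0,0,0,0,0],[0,0,0,0,0,0],[0,0,0,0,0,0],[0,0,0,0,0,0]]' 0 30
python3 -m jog '[[0,0,-1,0,0,0],[0,0,-2,0,0,0],[0,0,-4,0,0,0],[0,0,-7,0,0,0],[0,0,-10,0,0,0],[0,0,-13,0,0,0],[0,0,-14,0,0,0],[0,0,-14,0,0,0]]'
python3 -c "
from h import *
go(.504,.333,.26,np.pi/2-.1)"
```

```text
time_s: 31.35
ee_pos: [0.5588, -0.0221, 0.3008]
eef_rot: [3.142, 0.001, 3.043]
force: [-0.4, 1.0, 0.0]
grip_width: 0.066
grip_force: 0.0
time_s: 31.95
ee_pos: [0.5587, -0.0225, 0.3006]
eef_rot: [3.141, 0.002, 3.042]
force: [0.2, 1.5, 6.6]
grip_width: 0.0488
grip_force: 30.0
time_s: 32.75
ee_pos: [0.5584, -0.0226, 0.4408]
eef_rot: [-3.142, 0.002, 3.042]
force: [-0.9, 0.1, -5.9]
grip_width: 0.0486
grip_force: 30.0
shift [8.950e+00 3.484e+01 2.000e-02] az 0.0 q6 -1.58 toolz [ 0.002 -0.    -1.   ] t 32.75
```

```bash
python3 -m jog '[[0.5,3,0,0,0,0],[1.5,7.5,0,0,0,0],[3,12,0,0,0,0],[4.5,16.5,0,0,0,0],[6,21,0,0,0,0],[7.5,26,0,0,0,0],[8.5,31,0,0,0,0],[8.9,34.2,0,0,0,0]]'
python3 -m jog '[[0,0.6,0,0,0,0],[0,0.6,0,0,0,0],[0,0.6,0,0,0,0]]'
python3 -c "
from h import *
go(.504,.333,.1163,np.pi/2-.1)"
```

```text
time_s: 33.55
ee_pos: [0.503, 0.3294, 0.4376]
eef_rot: [-3.14, -0.003, 3.043]
force: [0.8, -0.6, -4.9]
grip_width: 0.0487
grip_force: 30.0
time_s: 33.85
ee_pos: [0.5049, 0.3317, 0.4386]
eef_rot: [-3.14, -0.001, 3.041]
force: [0.1, -0.4, -4.9]
grip_width: 0.0484
grip_force: 30.0
shift [ 0.08  0.14 14.19] az -0.0 q6 -0.95 toolz [-0.002 -0.001 -1.   ] t 33.85
```

```bash
python3 -m jog '[[0.1,0.1,4,0,0,0],[0.1,0.1,8,0,0,0],[0.1,0.1,11,0,0,0],[0.1,0.1,13,0,0,0],[0.1,0.1,13.7,0,0,0],[0.1,0.1,14.1,0,0,0],[0.1,0.1,14.3,0,0,0],[0.1,0.1,14.3,0,0,0]]'
python3 -m jog '[[0,0,0.1,0,0,0],[0,0,0.1,0,0,0]]'
python3 -m jog '[[0,0,0,0,0,0],[0,0,0,0,0,0],[0,0,0,0,0,0],[0,0,0,0,0,0]]' 70
python3 -m jog '[[0,0,-1,0,0,0],[0,0,-3,0,0,0],[0,0,-6,0,0,0],[0,0,-10,0,0,0],[0,0,-14,0,0,0],[0,0,-15,0,0,0]]'
python3 -m jog '[[0,0,0,0,0,0]]'
python3 -c "
from h import *
go(.5664,-.1044,.26,np.pi/2-.1)"
```

```text
time_s: 34.65
ee_pos: [0.5039, 0.3335, 0.2977]
eef_rot: [3.141, 0.001, 3.042]
force: [0.8, 0.1, -4.7]
grip_width: 0.0485
grip_force: 30.0
time_s: 34.85
ee_pos: [0.5038, 0.3337, 0.2967]
eef_rot: [3.141, 0.001, 3.042]
force: [1.1, -0.4, 0.4]
grip_width: 0.0487
grip_force: 30.0
time_s: 35.25
ee_pos: [0.5037, 0.3337, 0.2959]
eef_rot: [3.141, 0.0, 3.042]
force: [-0.6, -0.3, 0.3]
grip_width: 0.0657
grip_force: 0.0
time_s: 35.85
ee_pos: [0.5034, 0.3335, 0.4515]
eef_rot: [3.137, 0.006, 3.042]
force: [0.4, 0.1, 0.3]
grip_width: 0.0653
grip_force: 0.0
time_s: 35.95
ee_pos: [0.5035, 0.3335, 0.4478]
eef_rot: [3.14, 0.003, 3.042]
force: [0.5, 0.1, -0.1]
grip_width: 0.0658
grip_force: 0.0
shift [-10.62 -42.95   0.68] az 0.0 q6 -0.95 toolz [ 0.003  0.002 -1.   ] t 35.95
```

```bash
python3 -m jog '[[-1,-4,0,0,0,0],[-2,-8.5,0,0,0,0],[-3.5,-13,0,0,0,0],[-5,-18,0,0,0,0],[-6,-22.5,0,0,0,0],[-7,-27,0,0,0,0],[-8,-31.5,0,0,0,0],[-9,-36,0,0,0,0]]'
python3 -m jog '[[-1,-4,0,0,0,0],[-1.6,-6.9,0,0,0,0],[-1.6,-6.9,0,0,0,0],[-1.6,-6.9,0,0,0,0]]'
python3 -c "
from h import *
go(.5664,-.1044,.12,np.pi/2-.1)"
```

```text
time_s: 36.75
ee_pos: [0.5573, -0.0354, 0.4441]
eef_rot: [3.141, -0.002, 3.042]
force: [0.0, -0.1, 0.2]
grip_width: 0.0657
grip_force: 0.0
time_s: 37.15
ee_pos: [0.5664, -0.104, 0.4443]
eef_rot: [3.141, -0.002, 3.041]
force: [0.1, 0.2, 0.1]
grip_width: 0.0658
grip_force: 0.0
shift [-0.04 -0.05 14.39] az -0.001 q6 -1.72 toolz [-0.002  0.001 -1.   ] t 37.15
```

```bash
python3 -m jog '[[0,0,3,0,0,0],[0,0,7,0,0,0],[0,0,11,0,0,0],[0,0,13.5,0,0,0],[0,0,14.1,0,0,0],[0,0,14.4,0,0,0],[0,0,14.4,0,0,0]]'
python3 -m jog '[[0,0,0,0,0,0],[0,0,0,0,0,0],[0,0,0,0,0,0],[0,0,0,0,0,0],[0,0,0,0,0,0],[0,0,0,0,0,0]]' 0 30
python3 -m jog '[[0,0,-1,0,0,0],[0,0,-2,0,0,0],[0,0,-4,0,0,0],[0,0,-7,0,0,0],[0,0,-10,0,0,0],[0,0,-13,0,0,0],[0,0,-15,0,0,0],[0,0,-15,0,0,0]]'
python3 -c "
from h import *
go(.42,.324,.27,np.pi/2-.1)"
```

```text
time_s: 37.85
ee_pos: [0.5667, -0.1033, 0.3028]
eef_rot: [-3.141, 0.001, 3.042]
force: [0.1, -0.2, 0.3]
grip_width: 0.0656
grip_force: 0.0
time_s: 38.45
ee_pos: [0.5665, -0.1039, 0.3026]
eef_rot: [-3.141, 0.001, 3.042]
force: [-1.5, -0.8, 6.5]
grip_width: 0.0479
grip_force: 30.0
time_s: 39.25
ee_pos: [0.5662, -0.1037, 0.455]
eef_rot: [-3.141, 0.005, 3.042]
force: [0.5, -0.5, -5.4]
grip_width: 0.0484
grip_force: 30.0
shift [18.81 41.1   0.35] az 0.0 q6 -1.72 toolz [ 0.005 -0.001 -1.   ] t 39.25
```

```bash
python3 -m jog '[[1,3,0,0,0,0],[2.5,7.5,0,0,0,0],[4,12,0,0,0,0],[6,16,0,0,0,0],[8,20.5,0,0,0,0],[10,24.5,0,0,0,0],[12,28.5,0,0,0,0],[14,32.5,0,0,0,0]]'
python3 -m jog '[[2,3.5,0,0,0,0],[4,6.5,0,0,0,0],[4.8,8.3,0,0,0,0],[4.8,8.6,0,0,0,0],[4.8,8.6,0,0,0,0]]'
python3 -c "
from h import *
go(.42,.324,.1182,np.pi/2-.1)"
```

```text
time_s: 40.05
ee_pos: [0.4584, 0.235, 0.4506]
eef_rot: [-3.141, -0.002, 3.042]
force: [1.7, 0.3, -5.3]
grip_width: 0.048
grip_force: 30.0
time_s: 40.55
ee_pos: [0.4203, 0.324, 0.4507]
eef_rot: [-3.14, -0.001, 3.043]
force: [0.5, -0.7, -4.7]
grip_width: 0.048
grip_force: 30.0
shift [1.000e-02 1.000e-02 1.521e+01] az 0.001 q6 -0.88 toolz [-0.001 -0.001 -1.   ] t 40.55
```

```bash
python3 -m jog '[[0,0,4,0,0,0],[0,0,8,0,0,0],[0,0,12,0,0,0],[0,0,14,0,0,0],[0,0,14.7,0,0,0],[0,0,15,0,0,0],[0,0,15.3,0,0,0],[0,0,15.3,0,0,0]]'
python3 -m jog '[[0,0,0.1,0,0,0],[0,0,0.1,0,0,0]]'
```

```text
time_s: 41.35
ee_pos: [0.4205, 0.3238, 0.2995]
eef_rot: [3.141, 0.001, 3.042]
force: [-0.2, -0.8, -6.1]
grip_width: 0.0483
grip_force: 30.0
time_s: 41.55
ee_pos: [0.4205, 0.3239, 0.2987]
eef_rot: [3.141, 0.001, 3.042]
force: [0.9, -1.5, -0.3]
grip_width: 0.0481
grip_force: 30.0
```

Contact: the force dropped to zero. Release, rise, back away and look.

```bash
python3 -m jog '[[0,0,0,0,0,0],[0,0,0,0,0,0],[0,0,0,0,0,0],[0,0,0,0,0,0]]' 70
python3 -m jog '[[0,0,-1,0,0,0],[0,0,-3,0,0,0],[0,0,-6,0,0,0],[0,0,-10,0,0,0],[0,0,-14,0,0,0],[0,0,-15,0,0,0]]'
python3 -m jog '[[3,-4,0,0,0,0],[5,-8,0,0,0,0],[6,-13,0,0,0,0],[6,-18,0,0,0,0],[6,-23,0,0,0,0],[6,-27,0,0,0,0],[6,-30,0,0,0,0],[6,-30,0,0,0,0]]'
python3 - <<'E'
from h import *
c=ctrl.camera("top"); s=ctrl.camera("scene")
hsv=cv2.cvtColor(c["img"],cv2.COLOR_BGR2HSV); m=((hsv[...,0]>90)&(hsv[...,0]<125)&(hsv[...,2]>60)); r=np.zeros(m.shape,bool); r[185:345,370:520]=1
print(rect(c,m&r,.022))
o=np.zeros((600,800,3),np.uint8); o[:300,:400]=cv2.resize(c["img"],(400,300)); o[:300,400:]=cv2.resize(s["img"],(400,300))
o[300:,:400]=cv2.resize(s["img"][210:375,330:550],(400,300)); o[300:,400:]=cv2.resize(c["img"][195:345,380:580],(400,300))
cv2.imwrite("pics/end.png",o)
E
```

```text
time_s: 41.95
ee_pos: [0.4203, 0.3239, 0.2979]
eef_rot: [3.141, 0.0, 3.042]
force: [0.3, 0.7, -0.2]
grip_width: 0.0658
grip_force: 0.0
time_s: 42.55
ee_pos: [0.4201, 0.3237, 0.453]
eef_rot: [3.137, 0.005, 3.042]
force: [0.2, -0.1, -0.4]
grip_width: 0.066
grip_force: 0.0
time_s: 43.35
ee_pos: [0.3302, 0.0291, 0.448]
eef_rot: [-3.141, 0.001, 3.038]
force: [0.9, -0.6, -0.2]
grip_width: 0.0657
grip_force: 0.0
(array([  0.476,  -0.328, 267.357, 150.108]), -5.9)
```

View pics/end.png

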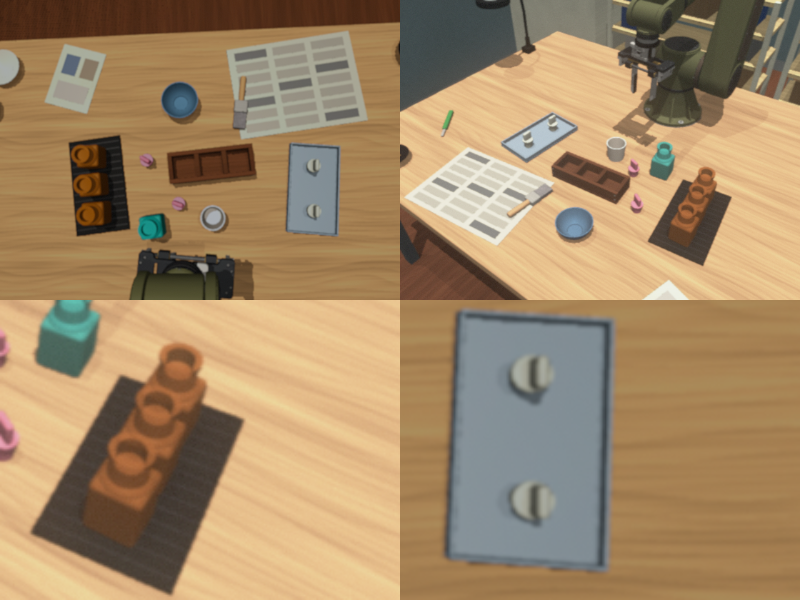

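The final views show all three jars upright on the mat (top view, left: (88,156), (90,185), (93,215)). Both stoppers stand inside the tray, at (313,167) and (313,211) in the top view. The caddy is empty, and the bowl, cup, brush and decoys haven't moved. Handing in.

```bash
python3 -c "
from station import ctrl
print(ctrl.hand_in())"
```

```text
the job is handed in; nothing more can be done
None
```

The job is handed in (no verdict came back): both stuck stoppers were twisted out and stand in the blue tray, all three open jars are upright on the mat, and the bowl, cup and brush were left where they were.

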